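# Slide the oil bottle under the tap

## Task

Get the tall open bottle ready for filling: push it with your fingertips across the bench until its open mouth is right under the spout of the oil tank's tap, and leave it standing there. It is light and tippy, so push it low on its body, from one side, and keep it sliding upright on the bench; do not put your fingers round it, pick it up or tip it. Leave the other things on the bench where they are, and do not knock the tank.

Things in the scene. Friction and masses are not known exactly. Their poses are not given: they have to be found in the camera images.
- bottle: The bottle to move: off-white plastic, uncapped, open round mouth on top; straight body 64 mm in diameter to 160 mm high, then a shoulder and a 39 mm neck; 222 mm tall. 0.1 to 0.25 kg; friction 0.5 to 0.75 on the bench: pushed below 35 mm it slides upright, pushed high it tips. Origin: centre of its underside; z up. Starts to the left or to the right of the spout, nearer the robot.
- bottle_mouth (a point): Centre of the bottle's open mouth, 222 mm above its underside on its axis. The opening is 34 mm across.
- tank: Steel oil tank, 200 mm in diameter, fixed on a stand: tank 250 to 510 mm above the bench, three legs below it within 110 mm of its axis. A lever tap reaches 100 mm out from the tank, 250 to 340 mm above the bench. Origin: on the bench straight below the spout (not the tank); the tank's axis is at x = +180, y = -100 mm in this frame: beyond the spout and to the right seen from the robot. z up.
- spout (a point): The centre of the spout's downward outlet, a tube end 12 mm in diameter, 252 mm above the bench: 30 mm above the top of the bottle when that stands beneath it.
- capped_bottle: Not to be moved: a bottle with the same 64 mm body but closed by a pointed nozzle cap, 285 mm tall, full. Origin: centre of its underside, on the bench. It and the open bottle stand in either of two places about 0.37 m apart, one to the left and one to the right.
- tub: Not to be moved: short round lidded tub, 68 mm in diameter, 75 mm high, beyond the spout and to the left. Origin: centre of its underside.
- tin_a: Not to be moved: empty foil loaf tin, 185 x 95 mm, 55 mm high, to the left. Origin: centre of its underside; x along its length.
- jug: Not to be moved: off-white plastic measuring jug, 124 mm in diameter, 155 mm high, with a handle, to the right. Origin: centre of its underside.
- brush: Not to be moved: flat pastry brush, 180 mm long, lying on the bench near the robot, in the middle, across in front of it. Origin: centre of its underside; x along its length.
- scraper: Not to be moved: dough scraper, white blade with a black bar handle, 125 mm wide, 18 mm high, lying on the bench to the right. Origin: near the handle, on the bench.

How it is judged:
At the end, for the whole second after the job is handed in: The open bottle stands still and upright (within 0.04 rad) on the bench with its mouth under the spout: mouth centre within 11 mm, horizontally, of the spout's centre, so that the whole outlet is over the opening (horizontal distance between bottle_mouth and spout below 0.011 m and angle between bottle's own z axis and vertical below 0.04 rad and height (world z) of bottle below 0.004 m and linear speed of bottle below 0.01 m/s); the robot touches nothing.
It fails at once if the bottle is tipped (leans more than 0.15 rad) or lifted off the bench (12 mm) (angle between bottle's own z axis and vertical above 0.15 rad or height (world z) of bottle above 0.012 m).
It fails at once if the fingers are put round the bottle: the point between the finger pads comes within 22 mm of the bottle's axis, below its top (horizontal distance between the grasp point and bottle below 0.022 m and height (world z) of the grasp point below 0.23 m).
It fails at once if the bottle is pushed high: the fingers touch it while the point between the pads is more than 100 mm above the bench (contact force between the fingers and bottle above 0.3 N and height (world z) of the grasp point above 0.1 m).
It fails at once if the robot knocks the tank, its stand or its tap (over 3 N) (contact force between any of the arm, the fingers and tank above 3 N).
It fails at once if another thing on the bench is moved more than 15 mm (distance of any of capped_bottle, tub, tin_a, jug, brush, scraper from where it was at the start of the episode above 0.015 m).
It also fails if it takes over 51 s, if anything falls off the work surface, if the arm or the gripper's body presses on something with over 40 N, if the wrist force passes 120 N, or if a joint passes its speed limit or range.

## Robot

A 7-joint arm with a two-finger parallel gripper is mounted at the origin on the work surface. World frame = base frame: x ahead of the robot, y to its left, z up, the work surface at z = 0. Lengths are in m, angles in rad, forces in N, time in s.
With the tool pointing down it reaches from about 0.425 to 0.825 m from the base axis. Payload 3.6 kg.
Tool frame: the origin (TCP) lies midway between the tips of the shut fingers; the grasp point (between the pads) lies 19 mm behind it (r.hold_point_z is the z of the grasp point in the tool frame, in m); z points along the fingers, y is the direction in which the jaws open and shut (so a half turn about z gives the same grasp; the last joint's range is limited). The gripper opens to 93 mm and grips with 3 to 60 N. Pads are 15 mm wide; open, the fingers measure 128 mm over their backs; the gripper's body (75 mm by 188 mm) begins 65 mm behind the grasp point.
Start: joints at [-1.198, 0.615, -0.013, 1.423, 0.008, 1.103, -0.04], TCP at [0.252, 0.599, 0.219] pointing down, gripper open.
Joint ranges: [-3.12, 3.12], [-0.3, 2.06], [-1.34, 1.32], [0.26, 2.42], [-1.36, 4.5], [0.01, 1.98], [-2.84, 2.84]. Speed limits (rad/s): [2.79, 2.79, 3.14, 3.14, 3.14, 3.14, 3.14].

## Interface

Orientations are given as a unit quaternion [x, y, z, w].
In Python, from plant import r, read_camera, camera_model gives the robot as it stands. The module is installed in compiled form; this text tells all that it offers.
- The arm moves only by the tool servo_tool, never from a script. Its argument "targets" is a list of rows, each an object of numbers: "tx", "ty", "tz": the shift along the tool's x, y, z in m; "wx", "wy", "wz": the turn, a rotation vector about the tool's x, y, z in degrees; "jaw": the opening, from 0 (shut) to 1 (fully open). A call has 1 to 20 rows; each row is the pose to reach, as a shift and turn from the pose measured when the call began, along the tool's axes at that moment; what a row does not reach only later rows make up. A row lasts 1/10 s, in which the tool goes at most 50 mm and 8.59 degrees, less where a joint would pass 70% of its speed; a pose out of reach is approached as far as the arm can. A call with a gripper value outside its range is refused whole. The fingers move at their own pace and stop on an object; "force" is the grip in N (left out, the last holds). Time passes only in rows, so rows that repeat a pose let the fingers close. It gives the time, the measured TCP pose, the force and the opening at its end, in the units of the state.
- r.read_state(): the state, without advancing time (a new reading comes with each control period).
- read_camera(name): name is "scene" or "top"; returns (picture, depth): 480x640x3 uint8, red, green, blue; 480x640 float32, m along the optical axis (not along the pixel's ray), 0 where there is no reading.
- camera_model(name): a dict with "fx", "fy", "cx", "cy" (pixels), "eye" and "orientation" of the camera in the world. Camera axes: x right, y down, z forward; pixel columns grow to the right and rows downward; lengths in m; the calibration is good to about 2 mm. A picture is of the moment at which its call begins. camera_model takes no time and is no camera call.
- r.close_job(): hands the job in, once; it reports no verdict.
The state is a dict: "time_s": time; "qpos": joint angles; "joint_velocities": joint speeds; "effort": joint torques, N m; "eef_pos": TCP position; "tcp_rot": TCP orientation; "force": force on the tool from outside, world axes, zero at the start; "ft_torque": the same for the moment, N m; "grip_width": finger opening in m.
Only numpy, scipy, OpenCV 4.12 (cv2) and the standard library are available. Lean on these libraries where they do the work, as an engineer would, in place of code of your own. Each camera call takes 0.05 s, during which the arm holds its last target. There are 200 camera calls.

## Working session

There is one attempt and no reset: what is moved stays moved. The work goes in short steps, Python scripts to look and compute and a tool call to move; the robot and the scene stay as the last step left them, time stands still between calls to the robot, and variables do not carry over. Pictures are saved under pics/ and viewed, about 8 in all and at most 12, crops included, and the job is handed in when it is done.

Besides the shell and the picture viewer there is one more tool, called after "Request:" as name(argument=value, ...), one argument or row to a line, values as JSON. servo_tool: Moves the arm, as the interface text tells. Its arguments: {"type":"object","properties":{"targets":{"type":"array"},"force":{"type":"number"}},"required":["targets"]}

```bash
mkdir -p pics
cat > h.py <<'E'
import numpy as np,cv2
from scipy.spatial.transform import Rotation as R
from plant import r,read_camera,camera_model
def cloud(name,d):
    m=camera_model(name);v,u=np.mgrid[:480,:640]
    P=np.stack([(u-m['cx'])/m['fx']*d,(v-m['cy'])/m['fy']*d,d],-1)
    W=P@R.from_quat(m['orientation']).as_matrix().T+np.array(m['eye'])
    W[d<=0]=np.nan
    return W
E
python3 - <<'E'
from h import *
for n in('scene','top'):
    im,d=read_camera(n);np.savez(n+'0.npz',im=im,d=d);cv2.imwrite(f'pics/{n}0.png',im[...,::-1]);print(n,camera_model(n))
s=r.read_state();print(s['time_s'],s['eef_pos'],R.from_quat(s['tcp_rot']).as_matrix().round(3),s['grip_width'])
E
```

```text
scene {'fx': 464.7681269368228, 'fy': 464.7681269368228, 'cx': 323.96289661392143, 'cy': 237.5766692597692, 'eye': array([0.61490372, 0.4695006 , 0.9807252 ]), 'orientation': array([ 0.05742384,  0.96081729, -0.270797  , -0.01419936])}
top {'fx': 577.1993961043245, 'fy': 577.1993961043245, 'cx': 315.59913248880133, 'cy': 236.54107387676322, 'eye': array([ 0.41717183, -0.02975773,  1.42022162]), 'orientation': array([-0.70549554,  0.70558766, -0.04817984,  0.04583458])}
0.1 [0.25213183 0.59834575 0.2176081 ] [[-0.922  0.388 -0.001]
 [ 0.388  0.922 -0.002]
 [-0.    -0.002 -1.   ]] 0.09307473983546985
```

View pics/scene0.png

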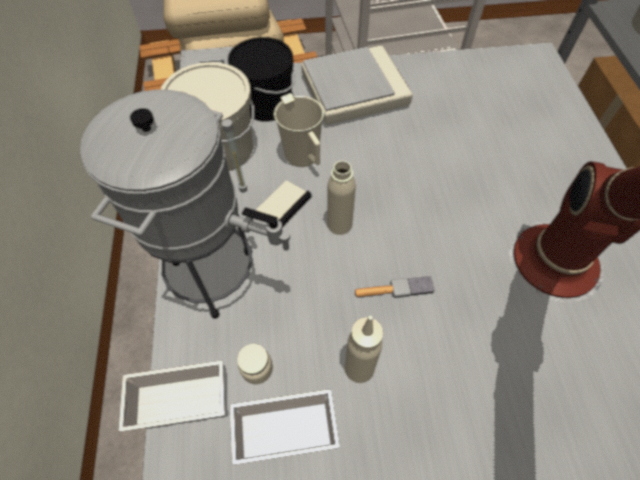

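View pics/top0.png

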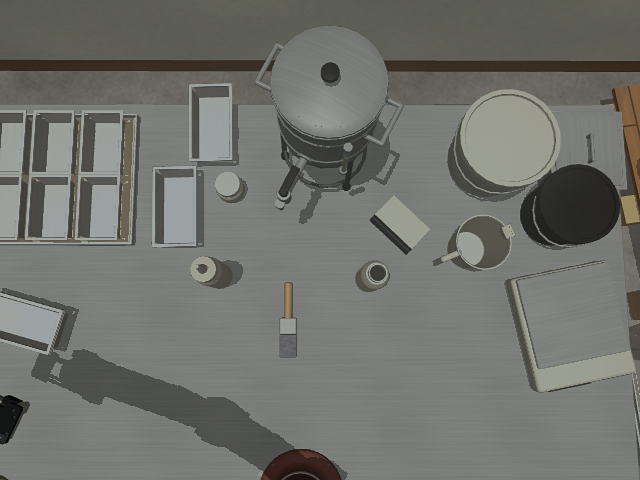

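The scene view shows the open bottle at (342,200), the capped bottle at (365,350) and the tap ending near (283,235). In the top view the open bottle's mouth is at (376,272), to the right of the spout at about (281,203).

```bash
cat > m.py <<'E'
from h import *
def circ(p):
    A=np.c_[2*p,np.ones(len(p))];x=np.linalg.lstsq(A,(p**2).sum(1),rcond=None)[0]
    return x[:2].round(4),np.sqrt(x[2]+x[0]**2+x[1]**2).round(4)
E
python3 - <<'E'
from m import *
out={}
for n in('scene','top'):
    z=np.load(n+'0.npz');W=cloud(n,z['d']);im=z['im'];Q=W.reshape(-1,3)
    box={'scene':(318,158,365,240),'top':(352,255,398,298)}[n]
    B=W[box[1]:box[3],box[0]:box[2]].reshape(-1,3)
    for lo,hi in((.03,.09),(.09,.15),(.19,.225),(.215,.23)):
        q=B[(B[:,2]>lo)&(B[:,2]<hi)]
        if len(q)>8:print(n,'bottle',lo,hi,len(q),circ(q[:,:2]),q[:,2].max().round(3),q[:,:2].min(0).round(3),q[:,:2].max(0).round(3))
    q=Q[(Q[:,2]>.3)&(Q[:,2]<.48)&(Q[:,0]>.6)&(abs(Q[:,1])<.3)]
    print(n,'tank',len(q),q[:,:2].min(0),q[:,:2].max(0))
    # tap
    box={'scene':(225,200,295,255),'top':(265,150,315,215)}[n]
    B=W[box[1]:box[3],box[0]:box[2]];
    for lo,hi in((.245,.258),(.258,.27),(.27,.285),(.285,.30),(.3,.32),(.32,.345)):
        k=(B[...,2]>lo)&(B[...,2]<hi);q=B[k];v,u=np.nonzero(k)
        if len(q):
            i=q[:,0].argsort()[:8]
            print(n,'tap',lo,len(q),'x',q[:,0].min().round(3),q[:,0].max().round(3),'y',q[:,1].min().round(3),q[:,1].max().round(3),'nearest',np.median(q[i],0).round(3),u[i].mean()+box[0],v[i].mean()+box[1])
    for nm,z0,b in(('caps',.03,(190,250,235,295)),('scraper',.005,(365,190,435,256)),('brush',.004,(272,278,302,362)),('jug',.02,(430,208,520,275))):
        if n=='top':
            B=W[b[1]:b[3],b[0]:b[2]].reshape(-1,3);q=B[B[:,2]>z0];print(nm,q.min(0).round(3),q.max(0).round(3))
z=np.load('scene0.npz')['im'];t=np.load('top0.npz')['im']
a=cv2.resize(z[195:260,215:305],(720,520),interpolation=2)
b=cv2.resize(t[150:220,255:325],(520,520),interpolation=2)
cv2.imwrite('pics/tap.png',cv2.resize(np.hstack([a,b]),(800,336))[...,::-1])
E
```

```text
scene bottle 0.03 0.09 377 (array([ 0.4993, -0.2272]), np.float64(0.0924)) 0.09 [ 0.474 -0.321] [ 0.541 -0.129]
scene bottle 0.09 0.15 412 (array([ 0.5056, -0.1619]), np.float64(0.0312)) 0.15 [ 0.474 -0.159] [ 0.537 -0.128]
scene bottle 0.19 0.225 406 (array([ 0.5059, -0.1602]), np.float64(0.0183)) 0.223 [ 0.482 -0.182] [ 0.528 -0.139]
scene bottle 0.215 0.23 101 (array([ 0.5054, -0.1615]), np.float64(0.018)) 0.223 [ 0.487 -0.181] [ 0.524 -0.142]
scene tank 19254 [ 0.63928096 -0.16042761] [0.92261279 0.08085767]
scene tap 0.245 58 x 0.632 0.747 y -0.05 0.045 nearest [0.635 0.044 0.255] 286.5 248.75
scene tap 0.258 69 x 0.631 0.745 y -0.069 0.044 nearest [0.632 0.04  0.266] 287.625 244.375
scene tap 0.27 115 x 0.632 0.742 y -0.063 0.045 nearest [0.634 0.043 0.276] 286.125 242.5
scene tap 0.285 534 x 0.627 0.74 y -0.052 0.048 nearest [0.628 0.038 0.294] 288.625 234.875
scene tap 0.3 388 x 0.639 0.737 y -0.043 0.044 nearest [0.64  0.032 0.309] 280.875 227.375
scene tap 0.32 387 x 0.644 0.733 y -0.027 0.04 nearest [0.646 0.03  0.333] 276.375 220.0
top bottle 0.03 0.09 59 (array([ 0.5027,
[... 500 characters left out ...]
028 0.033 nearest [ 0.726 -0.023  0.247] 303.6666666666667 170.0
top tap 0.258 22 x 0.628 0.753 y -0.03 0.041 nearest [0.675 0.004 0.262] 296.875 186.625
top tap 0.27 29 x 0.631 0.748 y -0.03 0.03 nearest [0.639 0.023 0.281] 287.125 202.375
top tap 0.285 251 x 0.625 0.742 y -0.03 0.047 nearest [0.626 0.038 0.295] 279.875 207.625
top tap 0.3 220 x 0.628 0.741 y -0.03 0.047 nearest [0.635 0.037 0.301] 279.5 203.125
top tap 0.32 330 x 0.638 0.734 y -0.03 0.039 nearest [0.641 0.033 0.321] 281.625 196.875
caps [0.479 0.169 0.03 ] [0.54  0.229 0.287]
scraper [ 0.561 -0.327  0.005] [ 0.724 -0.16   0.025]
brush [0.305 0.001 0.004] [0.502 0.072 0.026]
jug [ 0.514 -0.475  0.02 ] [ 0.635 -0.312  0.164]
```

View pics/tap.png

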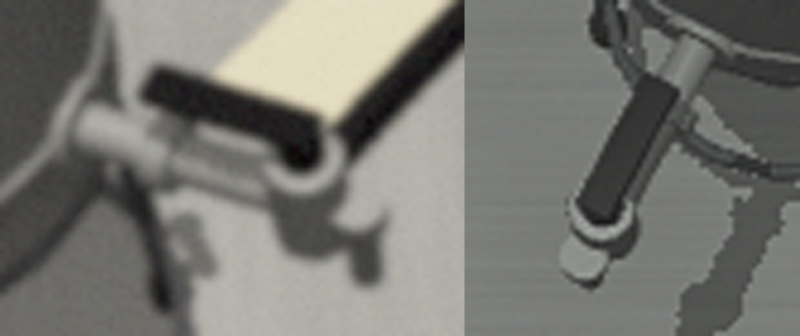

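The crop shows the spout tube end at scene pixel about (286,247) and its round top at top-view pixel (280,204). I'll refine this with circle fits.

Run:
```python
from m import *
for n,b in(('scene',(278,234,294,256)),('top',(270,192,292,214))):
    z=np.load(n+'0.npz');W=cloud(n,z['d']);Q=W.reshape(-1,3)
    B=W[b[1]:b[3],b[0]:b[2]].reshape(-1,3)
    B=B[(B[:,2]>.24)&(B[:,0]<.66)]
    for lo,hi in((.245,.27),(.26,.28),(.27,.285),(.285,.293),(.293,.3),(.3,.31)):
        q=B[(B[:,2]>lo)&(B[:,2]<hi)]
        if len(q)>3:print(n,lo,hi,len(q),'min',q.min(0).round(4),'max',q.max(0).round(4),'mean',q.mean(0).round(4),circ(q[:,:2]))
    q=Q[(Q[:,2]>.38)&(Q[:,2]<.44)&(Q[:,0]>.6)&(abs(Q[:,1])<.3)]
    for _ in range(8):
        c,rad=circ(q[:,:2]);e=abs(np.hypot(*(q[:,:2]-c).T)-rad);q=q[e<max(.003,np.percentile(e,80) if _<4 else .003)]
    print(n,'tank',c,rad,len(q))
# silhouette of tube, scene: rays onto planes
m=camera_model('scene');Rm=R.from_quat(m['orientation']).as_matrix()
for (u,v,z) in((286,247,.258),):
    d=Rm@[(u-m['cx'])/m['fx'],(v-m['cy'])/m['fy'],1];print((m['eye']+d*(z-m['eye'][2])/d[2]).round(4))
d=np.load('scene0.npz')['d'];W=cloud('scene',d)
for v in range(238,254):print(v,[ '%.0f,%.0f,%.0f'%tuple(1e3*W[v,u]) if W[v,u,2]>.2 else '.' for u in range(281,292)])
```

```text
scene 0.245 0.27 39 min [0.6311 0.0374 0.2502] max [0.6433 0.0448 0.2695] mean [0.6369 0.0424 0.2604] (array([0.6374, 0.0385]), np.float64(0.0057))
scene 0.26 0.28 47 min [0.6311 0.0374 0.2601] max [0.6488 0.0454 0.2796] mean [0.6386 0.0425 0.2707] (array([0.6396, 0.0381]), np.float64(0.0069))
scene 0.27 0.285 30 min [0.6324 0.0396 0.2701] max [0.6488 0.0454 0.2814] mean [0.6406 0.0426 0.2761] (array([0.6408, 0.0421]), np.float64(0.0054))
scene 0.285 0.293 22 min [0.6279 0.0389 0.2854] max [0.6477 0.0478 0.2925] mean [0.6376 0.0449 0.2895] (array([0.6376, 0.0376]), np.float64(0.0101))
scene 0.293 0.3 62 min [0.6274 0.0372 0.2932] max [0.6471 0.0482 0.2985] mean [0.6374 0.0424 0.2961] (array([0.6373, 0.0417]), np.float64(0.0062))
scene tank [ 0.8206 -0.0568] 0.1003 2372
top 0.245 0.27 5 min [0.6284 0.0332 0.2541] max [0.6323 0.0411 0.2643] mean [0.6296 0.037  0.2598] (array([0.6332, 0.0379]), np.float64(0.0048))
top 0.26 0.28 7 min [0.6284 0.016  0.2626] max [0.6488 0.0387 0.28  ] mean [0.6375 0.027  0.2738] (array([0.6607, 0.048 ]), np.float64(0.0329))
top 0.27 0.285 10 min [0.6309 0
[... 1671 characters left out ...]
39,44,267', '637,44,266', '635,43,265', '634,42,261', '632,40,259', '.', '.', '.']
247 ['.', '643,39,255', '641,42,260', '639,42,260', '637,43,261', '636,44,262', '634,43,260', '632,42,258', '.', '.', '.']
248 ['.', '643,38,250', '641,41,256', '639,44,260', '638,43,258', '636,44,259', '634,43,256', '632,40,252', '.', '.', '.']
249 ['.', '.', '641,43,255', '640,43,254', '638,44,256', '636,45,257', '634,43,254', '.', '.', '.', '.']
250 ['.', '.', '.', '640,43,251', '638,44,252', '636,44,252', '.', '.', '.', '.', '.']
251 ['.', '.', '.', '.', '.', '.', '.', '.', '.', '.', '.']
252 ['.', '.', '.', '.', '.', '.', '.', '.', '.', '.', '.']
253 ['.', '.', '.', '.', '.', '.', '.', '.', '.', '.', '.']
```

```bash
cat > g.py <<'E'
from h import *
import sys
def pose(p,tilt,a,yaw=None):
    """tilt: deg from straight down towards azimuth a; tool y horizontal at azimuth a-90"""
    t,a=np.radians([tilt,a]);z=[np.sin(t)*np.cos(a),np.sin(t)*np.sin(a),-np.cos(t)]
    y=[np.sin(a),-np.cos(a),0];return np.array(p),np.c_[np.cross(y,z),y,z]
def show(*goals):
    s=r.read_state();R0=R.from_quat(s['tcp_rot']);p0=np.array(s['eef_pos'])
    print('t',round(s['time_s'],2),'p',p0.round(4),'z',R0.as_matrix()[:,2].round(3),'q',np.round(s['qpos'],2),'F',np.round(s['force'],2),'w',round(s['grip_width'],4))
    for p,M in goals:
        print('t',R0.inv().apply(p-p0).round(4),'w',np.degrees((R0.inv()*R.from_matrix(M)).as_rotvec()).round(2))
E
python3 - <<'E'
from g import *
show(pose([.24,.55,.38],0,157),pose([.42,.33,.38],0,128),pose([.47,.05,.38],0,96),pose([.43,-.25,.38],0,60))
W=cloud('top',np.load('top0.npz')['d'])
for nm,u,v in(('scraper',373,217),('scraper',410,250),('jughandle',436,262),('jughandle',455,255)):print(nm,W[v,u].round(3))
B=W[208:275,425:520].reshape(-1,3);q=B[B[:,2]>.04];print('jug',q[q[:,1].argsort()[::-1][:6]].round(3),q[q[:,0].argsort()[:4]].round(3))
E
```

```text
t 0.1 p [0.2521 0.5983 0.2176] z [-0.001 -0.002 -1.   ] q [-1.2   0.62 -0.01  1.42  0.01  1.1  -0.04] F [-0.98  0.24  1.05] w 0.0931
t [-0.0076 -0.0496 -0.1623] w [-0.13  0.    0.15]
t [-0.2589 -0.1825 -0.162 ] w [-0.13  0.04 29.15]
t [-0.4137 -0.4211 -0.1614] w [-0.12  0.07 61.15]
t [-0.4933 -0.7131 -0.1607] w [-0.1   0.11 97.15]
scraper [ 0.654 -0.176  0.016]
scraper [ 0.572 -0.265  0.019]
jughandle [ 0.537 -0.315  0.081]
jughandle [ 0.547 -0.344  0.142]
jug [[ 0.541 -0.312  0.082]
 [ 0.541 -0.313  0.111]
 [ 0.539 -0.313  0.076]
 [ 0.54  -0.313  0.12 ]
 [ 0.541 -0.314  0.064]
 [ 0.541 -0.314  0.129]] [[ 0.514 -0.406  0.156]
 [ 0.515 -0.402  0.155]
 [ 0.515 -0.408  0.155]
 [ 0.515 -0.405  0.153]]
```

Request:
servo_tool(
  targets=[
    {"tx": -0.008,"ty": -0.05,"tz": -0.162,"jaw": 0.47},
    {"tx": -0.008,"ty": -0.05,"tz": -0.162,"jaw": 0.47},
    {"tx": -0.008,"ty": -0.05,"tz": -0.162,"jaw": 0.47},
    {"tx": -0.008,"ty": -0.05,"tz": -0.162,"jaw": 0.47},
    {"tx": -0.07,"ty": -0.08,"tz": -0.162,"wz": 7},
    {"tx": -0.13,"ty": -0.11,"tz": -0.162,"wz": 14},
    {"tx": -0.19,"ty": -0.15,"tz": -0.162,"wz": 21},
    {"tx": -0.259,"ty": -0.183,"tz": -0.162,"wz": 29},
    {"tx": -0.259,"ty": -0.183,"tz": -0.162,"wz": 29},
    {"tx": -0.259,"ty": -0.183,"tz": -0.162,"wz": 29},
    {"tx": -0.414,"ty": -0.421,"tz": -0.162,"wz": 61},
    {"tx": -0.414,"ty": -0.421,"tz": -0.162,"wz": 61},
    {"tx": -0.414,"ty": -0.421,"tz": -0.162,"wz": 61},
    {"tx": -0.414,"ty": -0.421,"tz": -0.162,"wz": 61},
    {"tx": -0.414,"ty": -0.421,"tz": -0.162,"wz": 61},
    {"tx": -0.414,"ty": -0.421,"tz": -0.162,"wz": 61},
    {"tx": -0.414,"ty": -0.421,"tz": -0.162,"wz": 61},
    {"tx": -0.414,"ty": -0.421,"tz": -0.162,"wz": 61},
    {"tx": -0.414,"ty": -0.421,"tz": -0.162,"wz": 61},
  ],
)

```text
$.targets[0]: bad value
```

Run:
```python
from g import *
show(pose([.43,-.25,.38],0,60),pose([.40,-.25,.32],40,40),pose([.40,-.25,.32],40,60))
```

```text
t 0.1 p [0.2521 0.5983 0.2176] z [-0.001 -0.002 -1.   ] q [-1.2   0.62 -0.01  1.42  0.01  1.1  -0.04] F [-0.98  0.24  1.05] w 0.0931
t [-0.4933 -0.7131 -0.1607] w [-0.1   0.11 97.15]
t [-0.4656 -0.7246 -0.1007] w [-40.7   24.95 111.59]
t [-0.4656 -0.7246 -0.1007] w [-33.86  29.9   92.75]
```

Request:
servo_tool(
  targets=[
    {"tx": -0.008,"ty": -0.05,"tz": -0.162,"wx": 0,"wy": 0,"wz": 0,"jaw": 0.47},
    {"tx": -0.008,"ty": -0.05,"tz": -0.162,"wx": 0,"wy": 0,"wz": 0,"jaw": 0.47},
    {"tx": -0.008,"ty": -0.05,"tz": -0.162,"wx": 0,"wy": 0,"wz": 0,"jaw": 0.47},
    {"tx": -0.008,"ty": -0.05,"tz": -0.162,"wx": 0,"wy": 0,"wz": 0,"jaw": 0.47},
    {"tx": -0.259,"ty": -0.183,"tz": -0.162,"wx": 0,"wy": 0,"wz": 29,"jaw": 0.47},
    {"tx": -0.259,"ty": -0.183,"tz": -0.162,"wx": 0,"wy": 0,"wz": 29,"jaw": 0.47},
    {"tx": -0.259,"ty": -0.183,"tz": -0.162,"wx": 0,"wy": 0,"wz": 29,"jaw": 0.47},
    {"tx": -0.259,"ty": -0.183,"tz": -0.162,"wx": 0,"wy": 0,"wz": 29,"jaw": 0.47},
    {"tx": -0.259,"ty": -0.183,"tz": -0.162,"wx": 0,"wy": 0,"wz": 29,"jaw": 0.47},
    {"tx": -0.259,"ty": -0.183,"tz": -0.162,"wx": 0,"wy": 0,"wz": 29,"jaw": 0.47},
    {"tx": -0.259,"ty": -0.183,"tz": -0.162,"wx": 0,"wy": 0,"wz": 29,"jaw": 0.47},
  ],
)

```text
time_s: 1.2
eef_pos: [0.424, 0.3232, 0.38]
tcp_rot: [0.443, 0.897, -0.002, 0.002]
force: [-0.0, -0.4, -0.0]
grip_width: 0.0438
```

Run:
```python
from g import *
show(pose([.47,.05,.38],0,96),pose([.43,-.25,.38],0,60))
```

```text
t 1.2 p [0.424  0.3232 0.38  ] z [ 0.001 -0.006 -1.   ] q [-0.83  0.32  0.19  1.48 -0.06  1.36  0.02] F [-0.01 -0.36 -0.02] w 0.0438
t [-0.2449 -0.1296  0.0016] w [-0.06  0.34 31.46]
t [-0.4586 -0.3438  0.0033] w [5.000e-02 3.600e-01 6.746e+01]
```

Request:
servo_tool(
  targets=[
    {"tx": -0.245,"ty": -0.13,"tz": 0,"wx": 0,"wy": 0,"wz": 31,"jaw": 0.47},
    {"tx": -0.245,"ty": -0.13,"tz": 0,"wx": 0,"wy": 0,"wz": 31,"jaw": 0.47},
    {"tx": -0.245,"ty": -0.13,"tz": 0,"wx": 0,"wy": 0,"wz": 31,"jaw": 0.47},
    {"tx": -0.245,"ty": -0.13,"tz": 0,"wx": 0,"wy": 0,"wz": 31,"jaw": 0.47},
    {"tx": -0.245,"ty": -0.13,"tz": 0,"wx": 0,"wy": 0,"wz": 31,"jaw": 0.47},
    {"tx": -0.245,"ty": -0.13,"tz": 0,"wx": 0,"wy": 0,"wz": 31,"jaw": 0.47},
    {"tx": -0.459,"ty": -0.344,"tz": 0,"wx": 0,"wy": 0,"wz": 67,"jaw": 0.47},
    {"tx": -0.459,"ty": -0.344,"tz": 0,"wx": 0,"wy": 0,"wz": 67,"jaw": 0.47},
    {"tx": -0.459,"ty": -0.344,"tz": 0,"wx": 0,"wy": 0,"wz": 67,"jaw": 0.47},
    {"tx": -0.459,"ty": -0.344,"tz": 0,"wx": 0,"wy": 0,"wz": 67,"jaw": 0.47},
    {"tx": -0.459,"ty": -0.344,"tz": 0,"wx": 0,"wy": 0,"wz": 67,"jaw": 0.47},
    {"tx": -0.459,"ty": -0.344,"tz": 0,"wx": 0,"wy": 0,"wz": 67,"jaw": 0.47},
    {"tx": -0.459,"ty": -0.344,"tz": 0,"wx": 0,"wy": 0,"wz": 67,"jaw": 0.47},
  ],
)

```text
time_s: 2.5
eef_pos: [0.4269, -0.257, 0.3834]
tcp_rot: [0.867, 0.498, -0.003, 0.004]
force: [-1.0, 1.0, -0.6]
grip_width: 0.0438
```

Run:
```python
from g import *
show(pose([.40,-.25,.32],40,40),pose([.40,-.25,.32],40,50),pose([.40,-.25,.32],35,40))
```

```text
t 2.5 p [ 0.4269 -0.257   0.3834] z [-0.001 -0.01  -1.   ] q [-0.02  0.29  0.7   1.57 -0.18  1.34  0.18] F [-1.02  1.02 -0.58] w 0.0438
t [-0.007  -0.0271  0.0633] w [-6.56 40.07 19.08]
t [-0.007  -0.0271  0.0633] w [-3.11 40.4   9.47]
t [-0.007  -0.0271  0.0633] w [-5.69 35.12 19.25]
```

Request:
servo_tool(
  targets=[
    {"tx": -0.007,"ty": -0.027,"tz": 0.063,"wx": -6.5,"wy": 40,"wz": 19,"jaw": 0.47},
    {"tx": -0.007,"ty": -0.027,"tz": 0.063,"wx": -6.5,"wy": 40,"wz": 19,"jaw": 0.47},
    {"tx": -0.007,"ty": -0.027,"tz": 0.063,"wx": -6.5,"wy": 40,"wz": 19,"jaw": 0.47},
    {"tx": -0.007,"ty": -0.027,"tz": 0.063,"wx": -6.5,"wy": 40,"wz": 19,"jaw": 0.47},
    {"tx": -0.007,"ty": -0.027,"tz": 0.063,"wx": -6.5,"wy": 40,"wz": 19,"jaw": 0.47},
    {"tx": -0.007,"ty": -0.027,"tz": 0.063,"wx": -6.5,"wy": 40,"wz": 19,"jaw": 0.47},
    {"tx": -0.007,"ty": -0.027,"tz": 0.063,"wx": -6.5,"wy": 40,"wz": 19,"jaw": 0.47},
    {"tx": -0.007,"ty": -0.027,"tz": 0.063,"wx": -6.5,"wy": 40,"wz": 19,"jaw": 0.47},
    {"tx": -0.007,"ty": -0.027,"tz": 0.063,"wx": -6.5,"wy": 40,"wz": 19,"jaw": 0.47},
  ],
)

```text
time_s: 3.4
eef_pos: [0.4014, -0.2488, 0.3209]
tcp_rot: [0.882, 0.324, 0.32, -0.117]
force: [-0.5, 0.6, -0.0]
grip_width: 0.0436
```

Run:
```python
from g import *
show(pose([.43,-.235,.12],40,40),pose([.44,-.235,.022],40,40))
```

```text
t 3.4 p [ 0.4014 -0.2488  0.3209] z [ 0.489  0.415 -0.767] q [ 0.47  0.32  0.64  1.93 -0.91  1.31  0.65] F [-0.47  0.55 -0.05] w 0.0436
t [-0.1053  0.0078  0.1738] w [-0.18  0.1   0.32]
t [-0.1623  0.0141  0.2539] w [-0.18  0.1   0.32]
```

Request:
servo_tool(
  targets=[
    {"tx": -0.105,"ty": 0.008,"tz": 0.174,"wx": 0,"wy": 0,"wz": 0,"jaw": 0.47},
    {"tx": -0.105,"ty": 0.008,"tz": 0.174,"wx": 0,"wy": 0,"wz": 0,"jaw": 0.47},
    {"tx": -0.105,"ty": 0.008,"tz": 0.174,"wx": 0,"wy": 0,"wz": 0,"jaw": 0.47},
    {"tx": -0.105,"ty": 0.008,"tz": 0.174,"wx": 0,"wy": 0,"wz": 0,"jaw": 0.47},
    {"tx": -0.105,"ty": 0.008,"tz": 0.174,"wx": 0,"wy": 0,"wz": 0,"jaw": 0.47},
    {"tx": -0.105,"ty": 0.008,"tz": 0.174,"wx": 0,"wy": 0,"wz": 0,"jaw": 0.47},
  ],
)

```text
time_s: 4.0
eef_pos: [0.4311, -0.2342, 0.1202]
tcp_rot: [0.882, 0.325, 0.32, -0.118]
force: [-0.3, 0.0, -0.2]
grip_width: 0.0435
```

Run:
```python
from g import *
show(pose([.43,-.235,.06],40,40),pose([.44,-.235,.024],40,40))
im,d=read_camera('scene');cv2.imwrite('pics/s1.png',im[...,::-1])
```

```text
t 4.0 p [ 0.4311 -0.2342  0.1202] z [ 0.488  0.417 -0.767] q [ 0.55  0.66  0.49  2.14 -1.26  1.07  1.14] F [-0.32  0.02 -0.18] w 0.0435
t [-0.0397 -0.0001  0.0453] w [-0.33  0.08  0.39]
t [-0.057   0.0064  0.0778] w [-0.33  0.08  0.39]
```

View pics/s1.png

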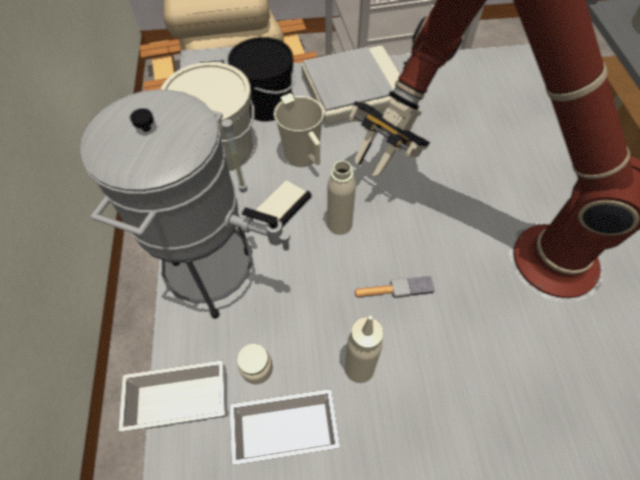

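The gripper is tilted behind the open bottle, with fingertips around (370,165), and the bottle is untouched at (342,200). Joint 5 is near its limit, so I'll tilt less.

Run:
```python
from g import *
show(pose([.45,-.222,.06],37,33),pose([.45,-.222,.024],37,33))
```

```text
t 4.05 p [ 0.4313 -0.2354  0.1218] z [ 0.49   0.414 -0.767] q [ 0.55  0.66  0.5   2.14 -1.26  1.07  1.15] F [ 0.49 -1.41  0.35] w 0.0438
t [-0.0221  0.0017  0.0621] w [-4.45 -2.94  5.97]
t [-0.0452  0.0015  0.0897] w [-4.45 -2.94  5.97]
```

Request:
servo_tool(
  targets=[
    {"tx": -0.022,"ty": 0.002,"tz": 0.062,"wx": -4.4,"wy": -3,"wz": 6,"jaw": 0.47},
    {"tx": -0.022,"ty": 0.002,"tz": 0.062,"wx": -4.4,"wy": -3,"wz": 6,"jaw": 0.47},
    {"tx": -0.045,"ty": 0.0015,"tz": 0.09,"wx": -4.4,"wy": -3,"wz": 6,"jaw": 0.47},
    {"tx": -0.045,"ty": 0.0015,"tz": 0.09,"wx": -4.4,"wy": -3,"wz": 6,"jaw": 0.47},
    {"tx": -0.045,"ty": 0.0015,"tz": 0.09,"wx": -4.4,"wy": -3,"wz": 6,"jaw": 0.47},
  ],
)

```text
time_s: 4.55
eef_pos: [0.4492, -0.2235, 0.0241]
tcp_rot: [0.91, 0.272, 0.3, -0.09]
force: [-0.4, 1.7, -1.0]
grip_width: 0.0437
```

```bash
cat >> g.py <<'E'
from m import circ
def bottle(n,near=None):
    im,d=read_camera(n);W=cloud(n,d).reshape(-1,3);W=W[np.isfinite(W[:,0])]
    q=W[(W[:,2]>.2135)&(W[:,2]<.229)&(np.hypot(*(W[:,:2]-near).T)<.03)]
    c,rad=circ(q[:,:2])if len(q)>8 else(None,None)
    print(n,'mouth',c,rad,len(q),'meanz',q[:,2].mean().round(4)if len(q)else 0,'mid',((q.min(0)+q.max(0))/2).round(4)if len(q)else 0)
    return c,im
E
python3 - <<'E'
from g import *
d=np.array([.132,.2,0]);d/=np.hypot(*d)
p=np.array([.45,-.222,.024])
b=np.array([.504,-.161,.024]);
show(pose(b-.06*d,37,33),pose(b-.035*d,37,33),pose(b+.05*d,37,33))
E
```

```text
Traceback (most recent call last):
TypeError: return arrays must be of ArrayType
```

Run:
```python
from g import *
d=np.array([.132,.2,0]);d/=np.linalg.norm(d)
f=np.array([np.cos(np.radians(33)),np.sin(np.radians(33)),0])
b=np.array([.504,-.161,.022])
show(pose(b-.055*f,37,33),pose(b-.032*f,37,33),pose(b-.03*f+.02*d,37,33))
```

```text
t 4.55 p [ 0.4492 -0.2235  0.0241] z [ 0.497  0.328 -0.803] q [ 1.2   0.86 -0.61  2.21 -1.35  0.18  1.15] F [-0.4   1.75 -0.98] w 0.0437
t [ 0.0189 -0.0225  0.0167] w [-0.25  0.46  0.23]
t [ 0.0374 -0.0223  0.0304] w [-0.25  0.46  0.23]
t [ 0.0538 -0.0302  0.0425] w [-0.25  0.46  0.23]
```

Request:
servo_tool(
  targets=[
    {"tx": 0.01,"ty": -0.011,"tz": 0.008,"wx": 0,"wy": 0,"wz": 0,"jaw": 0.47},
    {"tx": 0.019,"ty": -0.0225,"tz": 0.0167,"wx": 0,"wy": 0,"wz": 0,"jaw": 0.47},
    {"tx": 0.019,"ty": -0.0225,"tz": 0.0167,"wx": 0,"wy": 0,"wz": 0,"jaw": 0.47},
  ],
)

```text
time_s: 4.85
eef_pos: [0.4607, -0.1969, 0.0279]
tcp_rot: [0.909, 0.275, 0.298, -0.092]
force: [0.6, 0.2, -0.2]
grip_width: 0.0435
```

Run:
```python
from g import *
f=np.array([np.cos(np.radians(33)),np.sin(np.radians(33)),0])
b=np.array([.504,-.161,.022])
d=np.array([.132,.2,0]);d/=np.linalg.norm(d)
show(pose(b-.03*f,37,33),pose(b-.03*f+.02*d,37,33))
c,im=bottle('scene',b[:2]);cv2.imwrite('pics/s2.png',im[...,::-1]);bottle('top',b[:2]);
```

```text
t 4.85 p [ 0.4607 -0.1969  0.0279] z [ 0.492  0.332 -0.805] q [ 1.24  0.91 -0.79  2.23 -1.36  0.02  1.11] F [ 0.6   0.2  -0.22] w 0.0435
t [ 0.0174 -0.0062  0.0201] w [-0.62  0.6   0.43]
t [ 0.0322 -0.0139  0.0311] w [-0.62  0.6   0.43]
scene mouth [ 0.5055 -0.1616] 0.018 109 meanz 0.2183 mid [ 0.5054 -0.1622  0.2185]
top mouth [ 0.5022 -0.1619] 0.018 77 meanz 0.2198 mid [ 0.5023 -0.1619  0.2202]
```

View pics/s2.png

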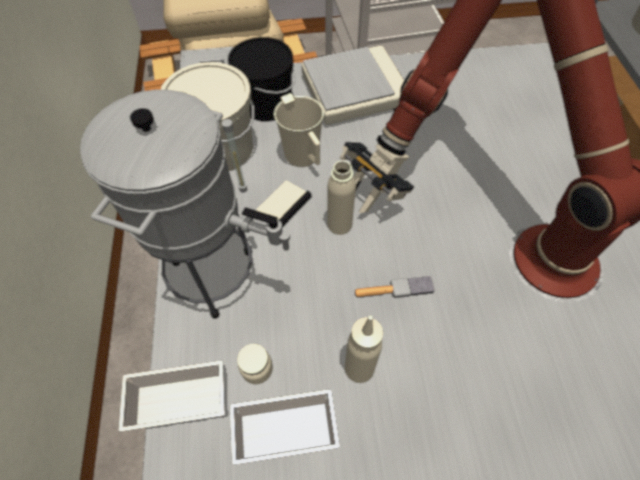

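The bottle hasn't moved (342,200), and the fingers are just behind it around (360,195). However, the wrist is at its joint 5 and 6 limits, so I'll back off and come in with less tilt and azimuth.

Run:
```python
from g import *
show(pose([.43,-.235,.08],35,20),pose([.44,-.22,.2],33,15))
```

```text
t 4.95 p [ 0.4597 -0.1979  0.0263] z [ 0.489  0.33  -0.807] q [ 1.24  0.91 -0.79  2.23 -1.36  0.02  1.12] F [-0.24 -0.65 -0.3 ] w 0.0436
t [-0.0048  0.0142 -0.0701] w [-8.15 -1.13 10.96]
t [ 0.0794  0.0067 -0.1571] w [-10.8   -3.1   15.22]
```

Request:
servo_tool(
  targets=[
    {"tx": -0.005,"ty": 0.014,"tz": -0.07,"wx": -4,"wy": 0,"wz": 5,"jaw": 0.5},
    {"tx": -0.005,"ty": 0.014,"tz": -0.07,"wx": -8,"wy": -1,"wz": 11,"jaw": 0.5},
    {"tx": -0.005,"ty": 0.014,"tz": -0.07,"wx": -8,"wy": -1,"wz": 11,"jaw": 0.5},
    {"tx": 0.079,"ty": 0.007,"tz": -0.157,"wx": -10.8,"wy": -3,"wz": 15,"jaw": 0.5},
    {"tx": 0.079,"ty": 0.007,"tz": -0.157,"wx": -10.8,"wy": -3,"wz": 15,"jaw": 0.5},
    {"tx": 0.079,"ty": 0.007,"tz": -0.157,"wx": -10.8,"wy": -3,"wz": 15,"jaw": 0.5},
    {"tx": 0.079,"ty": 0.007,"tz": -0.157,"wx": -10.8,"wy": -3,"wz": 15,"jaw": 0.5},
  ],
)

```text
time_s: 5.65
eef_pos: [0.4428, -0.2205, 0.205]
tcp_rot: [0.949, 0.131, 0.285, -0.032]
force: [-0.4, -0.2, -0.2]
grip_width: 0.0461
```

Run:
```python
from g import *
show(pose([.44,-.22,.08],35,20),pose([.45,-.21,.022],35,22))
```

```text
t 5.65 p [ 0.4428 -0.2205  0.205 ] z [ 0.533  0.135 -0.835] q [ 0.94  0.33 -0.3   2.22 -1.02  0.43  0.29] F [-0.43 -0.19 -0.24] w 0.0461
t [-0.0709 -0.003   0.103 ] w [ 3.21  1.67 -3.28]
t [-0.0925 -0.0108  0.1581] w [ 4.33  1.69 -4.94]
```

Run:
```python
from g import *
show(pose([.44,-.2,.38],0,60),pose([.47,.05,.38],0,96))
```

```text
t 5.65 p [ 0.4428 -0.2205  0.205 ] z [ 0.533  0.135 -0.835] q [ 0.94  0.33 -0.3   2.22 -1.02  0.43  0.29] F [-0.43 -0.19 -0.24] w 0.0461
t [ 0.0986 -0.0181 -0.1449] w [ 13.69 -31.33 -42.99]
t [ 0.1803 -0.251  -0.095 ] w [ 24.03 -27.06 -77.84]
```

Request:
servo_tool(
  targets=[
    {"tx": 0.099,"ty": -0.018,"tz": -0.145,"wx": 13.7,"wy": -31,"wz": -43,"jaw": 0.5},
    {"tx": 0.099,"ty": -0.018,"tz": -0.145,"wx": 13.7,"wy": -31,"wz": -43,"jaw": 0.5},
    {"tx": 0.099,"ty": -0.018,"tz": -0.145,"wx": 13.7,"wy": -31,"wz": -43,"jaw": 0.5},
    {"tx": 0.099,"ty": -0.018,"tz": -0.145,"wx": 13.7,"wy": -31,"wz": -43,"jaw": 0.5},
    {"tx": 0.099,"ty": -0.018,"tz": -0.145,"wx": 13.7,"wy": -31,"wz": -43,"jaw": 0.5},
    {"tx": 0.099,"ty": -0.018,"tz": -0.145,"wx": 13.7,"wy": -31,"wz": -43,"jaw": 0.5},
    {"tx": 0.099,"ty": -0.018,"tz": -0.145,"wx": 13.7,"wy": -31,"wz": -43,"jaw": 0.5},
    {"tx": 0.18,"ty": -0.251,"tz": -0.095,"wx": 24,"wy": -27,"wz": -78,"jaw": 0.5},
    {"tx": 0.18,"ty": -0.251,"tz": -0.095,"wx": 24,"wy": -27,"wz": -78,"jaw": 0.5},
    {"tx": 0.18,"ty": -0.251,"tz": -0.095,"wx": 24,"wy": -27,"wz": -78,"jaw": 0.5},
    {"tx": 0.18,"ty": -0.251,"tz": -0.095,"wx": 24,"wy": -27,"wz": -78,"jaw": 0.5},
    {"tx": 0.18,"ty": -0.251,"tz": -0.095,"wx": 24,"wy": -27,"wz": -78,"jaw": 0.5},
    {"tx": 0.18,"ty": -0.251,"tz": -0.095,"wx": 24,"wy": -27,"wz": -78,"jaw": 0.5},
  ],
)

```text
time_s: 6.95
eef_pos: [0.469, 0.0586, 0.3796]
tcp_rot: [0.662, 0.75, 0.002, -0.001]
force: [0.0, -0.5, -0.3]
grip_width: 0.0464
```

Run:
```python
from g import *
show(pose([.44,-.2,.38],0,60),pose([.43,-.22,.28],33,20),pose([.44,-.22,.28],33,20))
```

```text
t 6.95 p [0.469  0.0586 0.3796] z [ 0.001  0.005 -1.   ] q [ 0.15  0.22 -0.41  1.62  0.09  1.32 -0.15] F [ 0.04 -0.47 -0.27] w 0.0464
t [-0.253  -0.0609 -0.0017] w [-2.000e-02 -3.000e-01  3.713e+01]
t [-0.2721 -0.0734  0.0982] w [-22.29  27.51  74.8 ]
t [-0.2734 -0.0635  0.0982] w [-22.29  27.51  74.8 ]
```

Run:
```python
from g import *
show(pose([.435,-.19,.32],30,15),pose([.435,-.19,.12],30,15))
```

```text
t 6.95 p [0.469  0.0586 0.3796] z [ 0.001  0.005 -1.   ] q [ 0.15  0.22 -0.41  1.62  0.09  1.32 -0.15] F [ 0.04 -0.47 -0.27] w 0.0464
t [-0.2428 -0.0647  0.0583] w [-21.6   24.34  80.06]
t [-0.2438 -0.065   0.2583] w [-21.6   24.34  80.06]
```

Request:
servo_tool(
  targets=[
    {"tx": -0.243,"ty": -0.065,"tz": 0.058,"wx": -21.6,"wy": 24.3,"wz": 80,"jaw": 0.5},
    {"tx": -0.243,"ty": -0.065,"tz": 0.058,"wx": -21.6,"wy": 24.3,"wz": 80,"jaw": 0.5},
    {"tx": -0.243,"ty": -0.065,"tz": 0.058,"wx": -21.6,"wy": 24.3,"wz": 80,"jaw": 0.5},
    {"tx": -0.243,"ty": -0.065,"tz": 0.058,"wx": -21.6,"wy": 24.3,"wz": 80,"jaw": 0.5},
    {"tx": -0.243,"ty": -0.065,"tz": 0.058,"wx": -21.6,"wy": 24.3,"wz": 80,"jaw": 0.5},
    {"tx": -0.243,"ty": -0.065,"tz": 0.058,"wx": -21.6,"wy": 24.3,"wz": 80,"jaw": 0.5},
    {"tx": -0.243,"ty": -0.065,"tz": 0.058,"wx": -21.6,"wy": 24.3,"wz": 80,"jaw": 0.5},
    {"tx": -0.243,"ty": -0.065,"tz": 0.058,"wx": -21.6,"wy": 24.3,"wz": 80,"jaw": 0.5},
    {"tx": -0.243,"ty": -0.065,"tz": 0.058,"wx": -21.6,"wy": 24.3,"wz": 80,"jaw": 0.5},
    {"tx": -0.243,"ty": -0.065,"tz": 0.058,"wx": -21.6,"wy": 24.3,"wz": 80,"jaw": 0.5},
    {"tx": -0.243,"ty": -0.065,"tz": 0.058,"wx": -21.6,"wy": 24.3,"wz": 80,"jaw": 0.5},
    {"tx": -0.243,"ty": -0.065,"tz": 0.058,"wx": -21.6,"wy": 24.3,"wz": 80,"jaw": 0.5},
  ],
)

```text
time_s: 8.15
eef_pos: [0.4345, -0.1907, 0.3203]
tcp_rot: [0.958, 0.128, 0.256, -0.033]
force: [0.2, -0.4, 0.6]
grip_width: 0.0466
```

Run:
```python
from g import *
show(pose([.435,-.19,.12],30,15),pose([.44,-.19,.022],30,18))
```

```text
t 8.15 p [ 0.4345 -0.1907  0.3203] z [ 0.482  0.129 -0.867] q [ 0.71  0.1  -0.08  2.06 -0.6   0.73 -0.28] F [ 0.18 -0.41  0.59] w 0.0466
t [-0.0994 -0.001   0.1739] w [0.02 0.07 0.24]
t [-1.441e-01  1.000e-04  2.613e-01] w [ 1.52  0.07 -2.36]
```

Request:
servo_tool(
  targets=[
    {"tx": -0.099,"ty": 0,"tz": 0.174,"wx": 0,"wy": 0,"wz": 0,"jaw": 0.5},
    {"tx": -0.099,"ty": 0,"tz": 0.174,"wx": 0,"wy": 0,"wz": 0,"jaw": 0.5},
    {"tx": -0.099,"ty": 0,"tz": 0.174,"wx": 0,"wy": 0,"wz": 0,"jaw": 0.5},
    {"tx": -0.099,"ty": 0,"tz": 0.174,"wx": 0,"wy": 0,"wz": 0,"jaw": 0.5},
    {"tx": -0.099,"ty": 0,"tz": 0.174,"wx": 0,"wy": 0,"wz": 0,"jaw": 0.5},
    {"tx": -0.12,"ty": 0,"tz": 0.215,"wx": 1,"wy": 0,"wz": -1,"jaw": 0.5},
    {"tx": -0.12,"ty": 0,"tz": 0.215,"wx": 1,"wy": 0,"wz": -1,"jaw": 0.5},
  ],
)

```text
time_s: 8.85
eef_pos: [0.4423, -0.203, 0.0851]
tcp_rot: [0.958, 0.139, 0.246, -0.051]
force: [-0.3, 0.2, -0.7]
grip_width: 0.0462
```

Run:
```python
from g import *
show(pose([.447,-.185,.022],30,18),pose([.447,-.185,.022],30,25))
```

```text
t 8.85 p [ 0.4423 -0.203   0.0851] z [ 0.458  0.165 -0.874] q [ 1.12  0.65 -0.69  2.3  -1.36  0.01  0.68] F [-0.33  0.18 -0.66] w 0.0462
t [-0.0224 -0.014   0.0603] w [-0.88  0.9  -1.78]
t [-0.0224 -0.014   0.0603] w [ 2.57  0.8  -7.87]
```

The solver keeps driving the wrist into its singularity. I'll fit a quick kinematic model to the states printed so far, to find tool angles with joint margin.

```bash
cat > k.py <<'E'
import numpy as np,itertools
from scipy.optimize import least_squares
from scipy.spatial.transform import Rotation as R
D=[([-1.2,.615,-.013,1.423,.008,1.103,-.04],[.2521,.5983,.2176],[-.001,-.002,-1]),
([-.83,.32,.19,1.48,-.06,1.36,.02],[.424,.3232,.38],[.001,-.006,-1]),
([-.02,.29,.7,1.57,-.18,1.34,.18],[.4269,-.257,.3834],[-.001,-.01,-1]),
([.47,.32,.64,1.93,-.91,1.31,.65],[.4014,-.2488,.3209],[.489,.415,-.767]),
([.55,.66,.49,2.14,-1.26,1.07,1.14],[.4311,-.2342,.1202],[.488,.417,-.767]),
([1.2,.86,-.61,2.21,-1.35,.18,1.15],[.4492,-.2235,.0241],[.497,.328,-.803]),
([1.24,.91,-.79,2.23,-1.36,.02,1.11],[.4607,-.1969,.0279],[.492,.332,-.805]),
([.94,.33,-.3,2.22,-1.02,.43,.29],[.4428,-.2205,.205],[.533,.135,-.835]),
([.15,.22,-.41,1.62,.09,1.32,-.15],[.469,.0586,.3796],[.001,.005,-1]),
([1.12,.65,-.69,2.3,-1.36,.01,.68],[.4423,-.203,.0851],[.458,.165,-.874])]
Y=[(.388,.922,0)]
def fk(q,P,s):
    q=np.asarray(q)*s;h,a,b,c=P[:4]
    M=R.from_euler('Z',q[0]+P[4])
    p=np.array([0,0,h]);M=M*R.from_euler('Y',q[1]);M2=M*R.from_euler('Z',q[2]);
    p=p+M2.apply([0,0,a]);M=M2*R.from_euler('Y',q[3]);p=p+M.apply([0,0,b])
    M=M*R.from_euler('Z',q[4])*R.from_euler('Y',q[5]);p=p+M.apply([0,0,c])
    return p,M*R.from_euler('Z',q[6])
def fit():
    best=None
    for s3,s5 in itertools.product((1,-1),repeat=2):
        s=np.array([-1,1,s3,1,s5,1,1])
        f=lambda P:np.concatenate([np.r_[fk(q,P,s)[0]-p,.2*(fk(q,P,s)[1].apply([0,0,1])-z)] for q,p,z in D])
        o=least_squares(f,[.36,.4,.4,.25,0])
        if best is None or o.cost<best[0]:best=(o.cost,s,o.x,np.abs(o.fun).max())
    return best
if __name__=='__main__':
    b=fit();print(b)
    for i in(0,4,8):print(fk(D[i][0],b[2],b[1])[1].as_matrix().round(2).tolist())
    np.savez('k.npz',s=b[1],P=b[2])
E
python3 k.py; python3 -c "
from g import *;print(R.from_quat(r.read_state()['tcp_rot']).as_matrix().round(3),r.read_state()['qpos'])"
```

```text
(np.float64(0.00019646378384221522), array([-1,  1, -1,  1, -1,  1,  1]), array([ 0.25509674,  0.53996486,  0.37495472,  0.30782599, -0.03668754]), np.float64(0.005961440799440831))
[[-0.35, -0.94, -0.0], [-0.94, 0.35, 0.0], [-0.0, 0.0, -1.0]]
[[0.86, 0.09, 0.5], [-0.15, -0.9, 0.4], [0.49, -0.42, -0.76]]
[[-0.93, -0.38, 0.0], [-0.38, 0.93, -0.0], [-0.0, -0.0, -1.0]]
[[ 0.84   0.29   0.458]
 [ 0.24  -0.956  0.165]
 [ 0.486 -0.029 -0.874]] [ 1.1248129   0.64885364 -0.68874398  2.29776869 -1.36009824  0.01424885
  0.68132376]
```

```bash
cat > ik.py <<'E'
import numpy as np
K=np.load('k.npz');h,a,b,c,o=K['P']
lo=np.array([-3.12,-.3,-1.34,.26,-1.36,.01]);hi=np.array([3.12,2.06,1.32,2.42,4.5,1.98])
def Rz(t):C,S=np.cos(t),np.sin(t);return np.array([[C,-S,0],[S,C,0],[0,0,1]])
def Ry(t):C,S=np.cos(t),np.sin(t);return np.array([[C,0,S],[0,1,0],[-S,0,C]])
def sols(tcp,tilt,az):
    t,A=np.radians([tilt,az]);z=np.array([np.sin(t)*np.cos(A),np.sin(t)*np.sin(A),-np.cos(t)])
    S=np.array([0,0,h]);w=np.array(tcp)-c*z-S;L=np.linalg.norm(w)
    if L>a+b or L<abs(a-b):return
    u=w/L;x=(a*a-b*b+L*L)/(2*L);rr=np.sqrt(max(a*a-x*x,0))
    e1=np.array([0,0,1.])-u[2]*u;e1/=np.linalg.norm(e1);e2=np.cross(u,e1)
    q4=np.arccos(np.clip((L*L-a*a-b*b)/(2*a*b),-1,1))
    for psi in np.radians(np.arange(-100,101,5)):
        E=u*x+rr*(np.cos(psi)*e1+np.sin(psi)*e2);g=(w-E)/b;E=E/a
        q2=np.arccos(E[2]);q1=np.arctan2(E[1],E[0])
        for q2,q1 in((q2,q1),(-q2,q1+np.pi)):
            M=Rz(q1)@Ry(q2);f=M.T@g;q3=np.arctan2(f[1],f[0])
            M=M@Rz(q3)@Ry(q4);k=M.T@z;q6=np.arccos(np.clip(k[2],-1,1));q5=np.arctan2(k[1],k[0])
            q=np.array([-(q1-o),q2,-q3,q4,-q5,q6]);q[0]=(q[0]+np.pi)%(2*np.pi)-np.pi
            for d in(0,2*np.pi):
                Q=q.copy();Q[4]+=d;m=np.minimum(Q-lo,hi-Q);
                if m.min()>0:yield min(m.min(),.5),np.degrees(psi),Q
E
python3 - <<'E'
from ik import *
for tcp in([.47,-.19,.022],[.545,-.09,.022],[.615,.01,.022]):
    print(tcp)
    for tilt in(25,30,35,40,50,60):
        for br in(0,1):
            row=[]
            for az in range(-10,91,10):
                m=max([s[0] for s in sols(tcp,tilt,az) if (s[2][4]>1.5)==br],default=-1);row.append('%5.2f'%m)
            print(tilt,br,*row)
E
```

```text
[0.47, -0.19, 0.022]
25 0 -1.00 -1.00 -1.00 -1.00  0.22  0.28  0.34  0.40  0.47  0.50  0.50
25 1  0.07  0.09  0.13  0.17  0.17 -1.00 -1.00 -1.00 -1.00 -1.00 -1.00
30 0 -1.00 -1.00 -1.00 -1.00 -1.00  0.26  0.34  0.41  0.48  0.50  0.50
30 1  0.00  0.03  0.08  0.13  0.20 -1.00 -1.00 -1.00 -1.00 -1.00 -1.00
35 0 -1.00 -1.00 -1.00 -1.00 -1.00  0.25  0.34  0.42  0.50  0.50  0.50
35 1 -1.00 -1.00  0.03  0.10  0.17 -1.00 -1.00 -1.00 -1.00 -1.00 -1.00
40 0 -1.00 -1.00 -1.00 -1.00 -1.00  0.24  0.34  0.43  0.50  0.50  0.50
40 1 -1.00 -1.00 -1.00  0.07  0.15 -1.00 -1.00 -1.00 -1.00 -1.00 -1.00
50 0 -1.00 -1.00 -1.00 -1.00 -1.00  0.19  0.35  0.47  0.50  0.50  0.50
50 1 -1.00 -1.00 -1.00  0.03  0.13 -1.00 -1.00 -1.00 -1.00 -1.00 -1.00
60 0 -1.00 -1.00 -1.00 -1.00 -1.00  0.25  0.38  0.50  0.50  0.50  0.50
60 1 -1.00 -1.00 -1.00  0.02  0.14 -1.00 -1.00 -1.00 -1.00 -1.00 -1.00
[0.545, -0.09, 0.022]
25 0 -1.00 -1.00 -1.00 -1.00 -1.00  0.33  0.37  0.45  0.50  0.50  0.50
25 1  0.18  0.18  0.20  0.24  0.28  0.03 -1.00 -1.00 -1.00 -1.00 -1.00
30 0 -1.00 -1.00 -1.00 -1.00 -1.00  0.30  0.32  0.44  0.50  0.5
[... 819 characters left out ...]
0 -1.00 -1.00 -1.00 -1.00  0.10  0.33  0.42  0.50  0.50  0.50
30 1  0.29  0.28  0.29  0.31  0.35  0.35 -1.00 -1.00 -1.00 -1.00 -1.00
35 0 -1.00 -1.00 -1.00 -1.00 -1.00 -1.00  0.31  0.40  0.50  0.50  0.50
35 1  0.23  0.22  0.22  0.25  0.30  0.30  0.08 -1.00 -1.00 -1.00 -1.00
40 0 -1.00 -1.00 -1.00 -1.00 -1.00 -1.00  0.20  0.33  0.50  0.50  0.50
40 1  0.17  0.16  0.17  0.20  0.25  0.30  0.25  0.02 -1.00 -1.00 -1.00
50 0 -1.00 -1.00 -1.00 -1.00 -1.00 -1.00 -1.00  0.30  0.50  0.50  0.50
50 1  0.08  0.06  0.07  0.12  0.18  0.27  0.18  0.06 -1.00 -1.00 -1.00
60 0 -1.00 -1.00 -1.00 -1.00 -1.00 -1.00 -1.00  0.32  0.50  0.50  0.50
60 1  0.02 -1.00  0.01  0.06  0.14  0.24  0.20  0.07 -1.00 -1.00 -1.00
```

Run:
```python
from ik import *
for tcp,t,az in(([.43,-.25,.38],0,57),([.46,-.21,.3],25,57),([.45,-.22,.2],35,57),([.45,-.22,.1],35,57),([.45,-.22,.022],35,57),([.545,-.09,.022],35,57),([.615,.01,.022],35,57)):
    S=sorted(sols(tcp,t,az),key=lambda s:-s[0])
    print(tcp,t,len(S),'psi ok',[int(s[1]) for s in S if s[0]>.2])
    for s in S[:2]:print('  ',round(s[0],2),int(s[1]),s[2].round(2))
```

```text
[0.43, -0.25, 0.38] 0 15 psi ok [-14, -10, -5, 0, 5, 10, 14, 20, -20, 25, -25]
   0.5 -14 [-0.03  0.3   0.71  1.56 -0.2   1.35]
   0.5 -10 [ 0.12  0.27  0.5   1.56 -0.14  1.34]
[0.46, -0.21, 0.3] 25 17 psi ok [-20, -14, -10, -5, 0, 5, 10, 14, 20, 25, -25, 29, -29]
   0.5 -20 [ 0.11  0.42  0.78  1.75 -0.73  1.33]
   0.5 -14 [ 0.21  0.39  0.62  1.75 -0.67  1.28]
[0.45, -0.22, 0.2] 35 21 psi ok [-10, -5, 0, 5, 10, 14, 20, 25, -14, 29, -20, -25, 35, -29, -35, 40, -40]
   0.5 -10 [ 0.54  0.52  0.33  1.9  -0.84  1.14]
   0.5 -5 [ 0.65  0.5   0.17  1.9  -0.78  1.08]
[0.45, -0.22, 0.1] 35 25 psi ok [-5, 0, 5, 10, 14, 20, 25, 29, 35, -10, 40, -14, -20, 45, -25, -29, 50]
   0.44 -5 [ 0.67  0.66  0.14  1.98 -0.91  0.92]
   0.44 0 [ 0.77  0.66 -0.    1.98 -0.83  0.85]
[0.45, -0.22, 0.022] 35 23 psi ok [5, 10, 14, 20, 25, 29, 35, 40, 0, 45, -5, 50, -10, 55, -14]
   0.41 5 [ 0.85  0.81 -0.12  2.01 -0.88  0.68]
   0.41 10 [ 0.93  0.82 -0.24  2.01 -0.78  0.62]
[0.545, -0.09, 0.022] 35 17 psi ok [14, 20, 45, 25, 50, 10, 40, 29, 35, 55, 5]
   0.41 14 [ 0.69  0.84 -0.36  2.01 -0.94  0.43]
   0.36 20 [ 0.76  0.86 -0.47  2.01 -0.79  0.37]
[0.615, 0.01, 0.022] 35 15 psi ok [50, 14, 20, 45, 25, 55, 40]
   0.31 50 [ 0.82  1.11 -1.03  1.93  0.99  0.34]
   0.31 14 [ 0.45  0.85 -0.35  1.93 -1.05  0.37]
```

Run:
```python
from g import *
show(pose([.44,-.225,.2],30,35),pose([.45,-.24,.2],35,60),)
```

```text
t 8.85 p [ 0.4423 -0.203   0.0851] z [ 0.458  0.165 -0.874] q [ 1.12  0.65 -0.69  2.3  -1.36  0.01  0.68] F [-0.33  0.18 -0.66] w 0.0462
t [ 0.0486  0.0171 -0.105 ] w [  7.51   0.65 -16.56]
t [ 0.0534  0.0343 -0.1029] w [ 21.55   5.01 -37.39]
```

Request:
servo_tool(
  targets=[
    {"tx": 0.0486,"ty": 0.017,"tz": -0.105,"wx": 0,"wy": 0,"wz": 0,"jaw": 0.5},
    {"tx": 0.0486,"ty": 0.017,"tz": -0.105,"wx": 0,"wy": 0,"wz": 0,"jaw": 0.5},
    {"tx": 0.0486,"ty": 0.017,"tz": -0.105,"wx": 7.5,"wy": 0.7,"wz": -16.5,"jaw": 0.5},
    {"tx": 0.0486,"ty": 0.017,"tz": -0.105,"wx": 7.5,"wy": 0.7,"wz": -16.5,"jaw": 0.5},
    {"tx": 0.053,"ty": 0.034,"tz": -0.103,"wx": 21.5,"wy": 5,"wz": -37.4,"jaw": 0.5},
    {"tx": 0.053,"ty": 0.034,"tz": -0.103,"wx": 21.5,"wy": 5,"wz": -37.4,"jaw": 0.5},
    {"tx": 0.053,"ty": 0.034,"tz": -0.103,"wx": 21.5,"wy": 5,"wz": -37.4,"jaw": 0.5},
    {"tx": 0.053,"ty": 0.034,"tz": -0.103,"wx": 21.5,"wy": 5,"wz": -37.4,"jaw": 0.5},
    {"tx": 0.053,"ty": 0.034,"tz": -0.103,"wx": 21.5,"wy": 5,"wz": -37.4,"jaw": 0.5},
  ],
)

```text
time_s: 9.75
eef_pos: [0.4501, -0.2397, 0.2008]
tcp_rot: [0.826, 0.477, 0.26, -0.149]
force: [-0.0, 0.5, -0.5]
grip_width: 0.0466
```

Run:
```python
from g import *
show(pose([.45,-.23,.1],35,60),pose([.46,-.225,.022],35,60))
```

```text
t 9.75 p [ 0.4501 -0.2397  0.2008] z [ 0.288  0.494 -0.82 ] q [ 0.9   0.53 -0.16  1.85 -0.61  1.02  0.63] F [-0.04  0.52 -0.51] w 0.0466
t [-0.0508 -0.0052  0.0874] w [0.12 0.12 0.05]
t [-0.0877  0.0008  0.1568] w [0.12 0.12 0.05]
```

Good joint margins. I'll descend to just behind the bottle.

Request:
servo_tool(
  targets=[
    {"tx": -0.051,"ty": -0.005,"tz": 0.087,"wx": 0,"wy": 0,"wz": 0,"jaw": 0.5},
    {"tx": -0.051,"ty": -0.005,"tz": 0.087,"wx": 0,"wy": 0,"wz": 0,"jaw": 0.5},
    {"tx": -0.051,"ty": -0.005,"tz": 0.087,"wx": 0,"wy": 0,"wz": 0,"jaw": 0.5},
    {"tx": -0.088,"ty": 0.001,"tz": 0.157,"wx": 0,"wy": 0,"wz": 0,"jaw": 0.5},
    {"tx": -0.088,"ty": 0.001,"tz": 0.157,"wx": 0,"wy": 0,"wz": 0,"jaw": 0.5},
    {"tx": -0.088,"ty": 0.001,"tz": 0.157,"wx": 0,"wy": 0,"wz": 0,"jaw": 0.5},
  ],
)

```text
time_s: 10.35
eef_pos: [0.4597, -0.224, 0.0215]
tcp_rot: [0.826, 0.477, 0.26, -0.15]
force: [-0.3, 0.7, 1.1]
grip_width: 0.0468
```

Run:
```python
from g import *
d=np.array([.132,.2,0]);d/=np.linalg.norm(d);b=np.array([.504,-.1615,.02])
show(*[pose(b+k*d,35,60) for k in(-.05,-.03,.02,.07,.12,.17,.21)])
c,im=bottle('scene',b[:2]);cv2.imwrite('pics/s3.png',im[120:300,230:470,::-1].repeat(3,0).repeat(3,1))
```

```text
t 10.35 p [ 0.4597 -0.224   0.0215] z [ 0.286  0.496 -0.82 ] q [ 0.92  0.83 -0.24  1.96 -0.74  0.64  0.88] F [-0.29  0.66  1.13] w 0.0468
t [0.0208 0.0041 0.0163] w [-0.03  0.06 -0.06]
t [0.0371 0.0052 0.0278] w [-0.03  0.06 -0.06]
t [0.0781 0.0082 0.0564] w [-0.03  0.06 -0.06]
t [0.119  0.0112 0.0849] w [-0.03  0.06 -0.06]
t [0.1599 0.0141 0.1135] w [-0.03  0.06 -0.06]
t [0.2008 0.0171 0.1421] w [-0.03  0.06 -0.06]
t [0.2336 0.0194 0.165 ] w [-0.03  0.06 -0.06]
scene mouth [ 0.5054 -0.1614] 0.018 107 meanz 0.2186 mid [ 0.5054 -0.1614  0.2188]
```

View pics/s3.png

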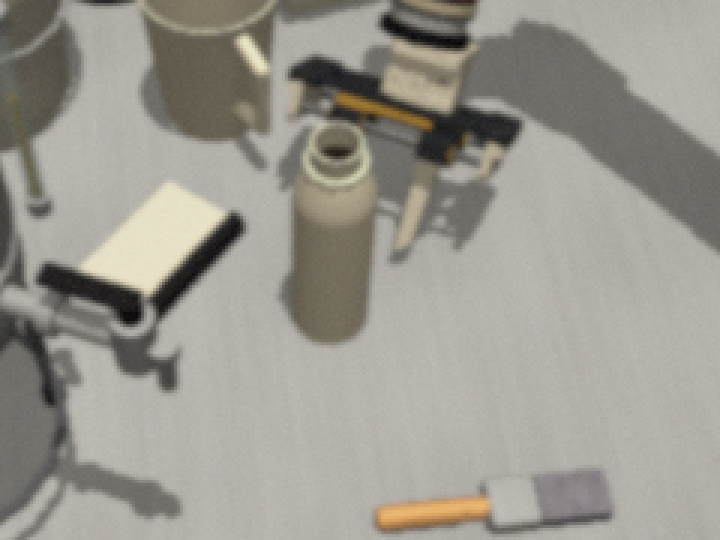

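The fingertips are low behind the bottle (crop about (400,245)), clear of the jug handle, and the bottle is still upright in its place. I'll push slowly.

Request:
servo_tool(
  targets=[
    {"tx": 0.01,"ty": 0.002,"tz": 0.008,"wx": 0,"wy": 0,"wz": 0,"jaw": 0.5},
    {"tx": 0.021,"ty": 0.004,"tz": 0.0163,"wx": 0,"wy": 0,"wz": 0,"jaw": 0.5},
    {"tx": 0.0257,"ty": 0.0045,"tz": 0.0197,"wx": 0,"wy": 0,"wz": 0,"jaw": 0.5},
    {"tx": 0.029,"ty": 0.0047,"tz": 0.0221,"wx": 0,"wy": 0,"wz": 0,"jaw": 0.5},
    {"tx": 0.0315,"ty": 0.0049,"tz": 0.0238,"wx": 0,"wy": 0,"wz": 0,"jaw": 0.5},
    {"tx": 0.0339,"ty": 0.005,"tz": 0.0254,"wx": 0,"wy": 0,"wz": 0,"jaw": 0.5},
    {"tx": 0.0364,"ty": 0.0052,"tz": 0.0272,"wx": 0,"wy": 0,"wz": 0,"jaw": 0.5},
    {"tx": 0.0388,"ty": 0.0053,"tz": 0.0289,"wx": 0,"wy": 0,"wz": 0,"jaw": 0.5},
    {"tx": 0.042,"ty": 0.0056,"tz": 0.0311,"wx": 0,"wy": 0,"wz": 0,"jaw": 0.5},
    {"tx": 0.0453,"ty": 0.0058,"tz": 0.0334,"wx": 0,"wy": 0,"wz": 0,"jaw": 0.5},
    {"tx": 0.0486,"ty": 0.006,"tz": 0.0357,"wx": 0,"wy": 0,"wz": 0,"jaw": 0.5},
    {"tx": 0.0519,"ty": 0.0063,"tz": 0.038,"wx": 0,"wy": 0,"wz": 0,"jaw": 0.5},
    {"tx": 0.0552,"ty": 0.0066,"tz": 0.0403,"wx": 0,"wy": 0,"wz": 0,"jaw": 0.5},
    {"tx": 0.0585,"ty": 0.0068,"tz": 0.0426,"wx": 0,"wy": 0,"wz": 0,"jaw": 0.5},
    {"tx": 0.0618,"ty": 0.007,"tz": 0.0449,"wx": 0,"wy": 0,"wz": 0,"jaw": 0.5},
    {"tx": 0.0651,"ty": 0.0073,"tz": 0.0472,"wx": 0,"wy": 0,"wz": 0,"jaw": 0.5},
    {"tx": 0.0684,"ty": 0.0075,"tz": 0.0496,"wx": 0,"wy": 0,"wz": 0,"jaw": 0.5},
    {"tx": 0.0716,"ty": 0.0077,"tz": 0.0518,"wx": 0,"wy": 0,"wz": 0,"jaw": 0.5},
    {"tx": 0.074,"ty": 0.0079,"tz": 0.0535,"wx": 0,"wy": 0,"wz": 0,"jaw": 0.5},
    {"tx": 0.075,"ty": 0.008,"tz": 0.0542,"wx": 0,"wy": 0,"wz": 0,"jaw": 0.5},
  ],
)

```text
time_s: 12.4
eef_pos: [0.5139, -0.1482, 0.0218]
tcp_rot: [0.826, 0.477, 0.26, -0.149]
force: [-0.8, -0.7, -0.3]
grip_width: 0.0466
```

```bash
cat > step.py <<'E'
from g import *
import sys
az=float(sys.argv[1]);near=np.array([float(x) for x in sys.argv[2].split(',')])
cs,im=bottle('scene',near);ct,_=bottle('top',near)
s=r.read_state();p=np.array(s['eef_pos'])
c=cs-np.array([.0018,0]);off=c-p[:2];print('bottle-tcp',off.round(4),np.hypot(*off).round(4),'az',np.degrees(np.arctan2(off[1],off[0])).round(1))
rem=np.array([.637,.0385])-cs;L=np.hypot(*rem);print('remaining',rem.round(4),L.round(4))
show(*[pose(np.r_[p[:2]+rem*k,.02],35,az) for k in(.5,1)])
cv2.imwrite('pics/last.png',im[...,::-1])
E
python3 step.py 60 .53,-.12
```

```text
scene mouth [ 0.5312 -0.1228] 0.0179 119 meanz 0.2181 mid [ 0.531  -0.1227  0.2185]
top mouth [ 0.5282 -0.1232] 0.0179 77 meanz 0.2197 mid [ 0.5284 -0.1233  0.219 ]
bottle-tcp [0.0156 0.0256] 0.0299 az 58.6
remaining [0.1058 0.1613] 0.1929
t 12.5 p [ 0.5138 -0.1484  0.0218] z [ 0.288  0.495 -0.82 ] q [ 0.78  0.83 -0.31  1.99 -0.83  0.53  0.81] F [-0.59  0.4  -0.11] w 0.0465
t [0.0779 0.0055 0.0566] w [0.09 0.06 0.05]
t [0.1569 0.0109 0.1118] w [0.09 0.06 0.05]
```

Request:
servo_tool(
  targets=[
    {"tx": 0.002,"ty": 0,"tz": 0.0015,"wx": 0,"wy": 0,"wz": 0,"jaw": 0.5},
    {"tx": 0.005,"ty": 0,"tz": 0.0036,"wx": 0,"wy": 0,"wz": 0,"jaw": 0.5},
    {"tx": 0.009,"ty": 0.0006,"tz": 0.0065,"wx": 0,"wy": 0,"wz": 0,"jaw": 0.5},
    {"tx": 0.013,"ty": 0.0009,"tz": 0.0094,"wx": 0,"wy": 0,"wz": 0,"jaw": 0.5},
    {"tx": 0.017,"ty": 0.0012,"tz": 0.0124,"wx": 0,"wy": 0,"wz": 0,"jaw": 0.5},
    {"tx": 0.021,"ty": 0.0015,"tz": 0.0153,"wx": 0,"wy": 0,"wz": 0,"jaw": 0.5},
    {"tx": 0.025,"ty": 0.0018,"tz": 0.0182,"wx": 0,"wy": 0,"wz": 0,"jaw": 0.5},
    {"tx": 0.029,"ty": 0.002,"tz": 0.0211,"wx": 0,"wy": 0,"wz": 0,"jaw": 0.5},
    {"tx": 0.033,"ty": 0.0023,"tz": 0.024,"wx": 0,"wy": 0,"wz": 0,"jaw": 0.5},
    {"tx": 0.037,"ty": 0.0026,"tz": 0.0269,"wx": 0,"wy": 0,"wz": 0,"jaw": 0.5},
    {"tx": 0.041,"ty": 0.0029,"tz": 0.0298,"wx": 0,"wy": 0,"wz": 0,"jaw": 0.5},
    {"tx": 0.045,"ty": 0.0032,"tz": 0.0327,"wx": 0,"wy": 0,"wz": 0,"jaw": 0.5},
    {"tx": 0.049,"ty": 0.0034,"tz": 0.0356,"wx": 0,"wy": 0,"wz": 0,"jaw": 0.5},
    {"tx": 0.053,"ty": 0.0037,"tz": 0.0385,"wx": 0,"wy": 0,"wz": 0,"jaw": 0.5},
    {"tx": 0.057,"ty": 0.004,"tz": 0.0414,"wx": 0,"wy": 0,"wz": 0,"jaw": 0.5},
    {"tx": 0.061,"ty": 0.0043,"tz": 0.0443,"wx": 0,"wy": 0,"wz": 0,"jaw": 0.5},
    {"tx": 0.065,"ty": 0.0046,"tz": 0.0472,"wx": 0,"wy": 0,"wz": 0,"jaw": 0.5},
    {"tx": 0.069,"ty": 0.0049,"tz": 0.0501,"wx": 0,"wy": 0,"wz": 0,"jaw": 0.5},
    {"tx": 0.072,"ty": 0.005,"tz": 0.0523,"wx": 0,"wy": 0,"wz": 0,"jaw": 0.5},
    {"tx": 0.074,"ty": 0.0052,"tz": 0.0538,"wx": 0,"wy": 0,"wz": 0,"jaw": 0.5},
  ],
)

```text
time_s: 14.5
eef_pos: [0.5642, -0.0713, 0.0201]
tcp_rot: [0.826, 0.477, 0.26, -0.149]
force: [-1.0, -1.7, 1.4]
grip_width: 0.0467
```

```bash
python3 step.py 60 .583,-.046
```

```text
scene mouth [ 0.5813 -0.0461] 0.018 124 meanz 0.2188 mid [ 0.5812 -0.0462  0.219 ]
top mouth [ 0.5784 -0.0466] 0.0181 73 meanz 0.2202 mid [ 0.579  -0.0472  0.2204]
bottle-tcp [0.0152 0.025 ] 0.0292 az 58.6
remaining [0.0557 0.0846] 0.1013
t 14.6 p [ 0.5643 -0.0711  0.0201] z [ 0.288  0.496 -0.819] q [ 0.64  0.84 -0.36  1.98 -0.92  0.43  0.74] F [ 0.04 -0.71  0.04] w 0.0466
t [0.0413 0.003  0.0291] w [0.06 0.03 0.08]
t [0.0828 0.006  0.0581] w [0.06 0.03 0.08]
```

Request:
servo_tool(
  targets=[
    {"tx": 0.002,"ty": 0,"tz": 0.0014,"wx": 0,"wy": 0,"wz": 0,"jaw": 0.5},
    {"tx": 0.005,"ty": 0,"tz": 0.0035,"wx": 0,"wy": 0,"wz": 0,"jaw": 0.5},
    {"tx": 0.009,"ty": 0.0006,"tz": 0.0063,"wx": 0,"wy": 0,"wz": 0,"jaw": 0.5},
    {"tx": 0.013,"ty": 0.0009,"tz": 0.0091,"wx": 0,"wy": 0,"wz": 0,"jaw": 0.5},
    {"tx": 0.017,"ty": 0.0012,"tz": 0.0119,"wx": 0,"wy": 0,"wz": 0,"jaw": 0.5},
    {"tx": 0.021,"ty": 0.0015,"tz": 0.0147,"wx": 0,"wy": 0,"wz": 0,"jaw": 0.5},
    {"tx": 0.025,"ty": 0.0018,"tz": 0.0175,"wx": 0,"wy": 0,"wz": 0,"jaw": 0.5},
    {"tx": 0.029,"ty": 0.0021,"tz": 0.0203,"wx": 0,"wy": 0,"wz": 0,"jaw": 0.5},
    {"tx": 0.033,"ty": 0.0024,"tz": 0.0232,"wx": 0,"wy": 0,"wz": 0,"jaw": 0.5},
    {"tx": 0.037,"ty": 0.0027,"tz": 0.026,"wx": 0,"wy": 0,"wz": 0,"jaw": 0.5},
    {"tx": 0.041,"ty": 0.003,"tz": 0.0288,"wx": 0,"wy": 0,"wz": 0,"jaw": 0.5},
    {"tx": 0.045,"ty": 0.0033,"tz": 0.0316,"wx": 0,"wy": 0,"wz": 0,"jaw": 0.5},
    {"tx": 0.049,"ty": 0.0036,"tz": 0.0344,"wx": 0,"wy": 0,"wz": 0,"jaw": 0.5},
    {"tx": 0.053,"ty": 0.0038,"tz": 0.0372,"wx": 0,"wy": 0,"wz": 0,"jaw": 0.5},
    {"tx": 0.057,"ty": 0.0041,"tz": 0.04,"wx": 0,"wy": 0,"wz": 0,"jaw": 0.5},
    {"tx": 0.061,"ty": 0.0044,"tz": 0.0428,"wx": 0,"wy": 0,"wz": 0,"jaw": 0.5},
    {"tx": 0.064,"ty": 0.0046,"tz": 0.0449,"wx": 0,"wy": 0,"wz": 0,"jaw": 0.5},
    {"tx": 0.066,"ty": 0.0048,"tz": 0.0463,"wx": 0,"wy": 0,"wz": 0,"jaw": 0.5},
    {"tx": 0.066,"ty": 0.0048,"tz": 0.0463,"wx": 0,"wy": 0,"wz": 0,"jaw": 0.5},
  ],
)

```text
time_s: 16.5
eef_pos: [0.6089, -0.003, 0.0201]
tcp_rot: [0.826, 0.478, 0.261, -0.15]
force: [-0.2, 0.5, -0.3]
grip_width: 0.0466
```

```bash
python3 step.py 60 .626,.023
python3 - <<'E'
from h import *
im,d=read_camera('scene');W=cloud('scene',d)
a=im[120:300,230:470].repeat(3,0).repeat(3,1);cv2.imwrite('pics/s4.png',a[...,::-1])
E
```

```text
scene mouth [0.6261 0.0224] 0.018 107 meanz 0.2185 mid [0.6259 0.0222 0.2183]
top mouth [0.6231 0.0215] 0.018 78 meanz 0.22 mid [0.6227 0.0213 0.2196]
bottle-tcp [0.0156 0.0258] 0.0301 az 58.9
remaining [0.0109 0.0161] 0.0194
t 16.6 p [ 0.6087 -0.0034  0.0201] z [ 0.287  0.496 -0.819] q [ 0.5   0.86 -0.37  1.93 -0.96  0.38  0.65] F [-0.71  0.48 -0.57] w 0.0466
t [0.0079 0.0007 0.0056] w [0.05 0.01 0.08]
t [0.0158 0.0014 0.0112] w [0.05 0.01 0.08]
```

View pics/s4.png

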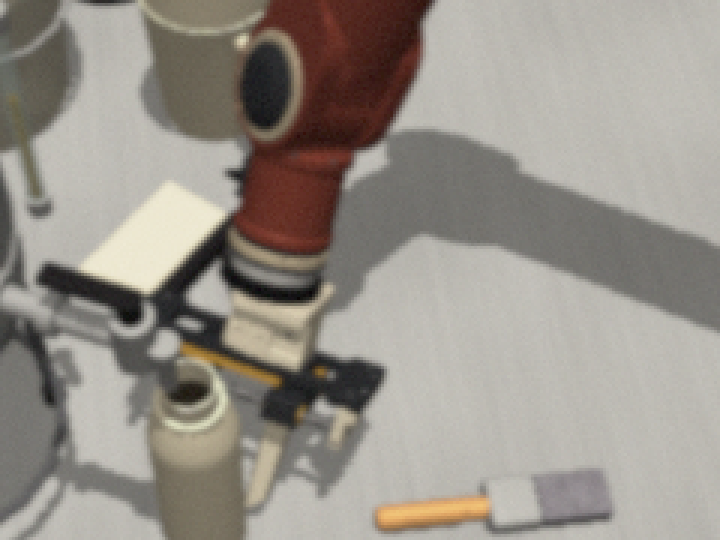

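The bottle stands upright, nestled against both fingertips, with its mouth at crop (195,385) just short of the spout at (165,370). The gripper is clear of the tap. Now the final 19 mm.

Request:
servo_tool(
  targets=[
    {"tx": 0.0015,"ty": 0,"tz": 0.001,"wx": 0,"wy": 0,"wz": 0,"jaw": 0.5},
    {"tx": 0.0035,"ty": 0.0002,"tz": 0.0025,"wx": 0,"wy": 0,"wz": 0,"jaw": 0.5},
    {"tx": 0.006,"ty": 0.0005,"tz": 0.0043,"wx": 0,"wy": 0,"wz": 0,"jaw": 0.5},
    {"tx": 0.0085,"ty": 0.0007,"tz": 0.006,"wx": 0,"wy": 0,"wz": 0,"jaw": 0.5},
    {"tx": 0.011,"ty": 0.001,"tz": 0.0078,"wx": 0,"wy": 0,"wz": 0,"jaw": 0.5},
    {"tx": 0.0135,"ty": 0.0012,"tz": 0.0096,"wx": 0,"wy": 0,"wz": 0,"jaw": 0.5},
    {"tx": 0.015,"ty": 0.0013,"tz": 0.0106,"wx": 0,"wy": 0,"wz": 0,"jaw": 0.5},
    {"tx": 0.016,"ty": 0.0014,"tz": 0.0113,"wx": 0,"wy": 0,"wz": 0,"jaw": 0.5},
    {"tx": 0.016,"ty": 0.0014,"tz": 0.0113,"wx": 0,"wy": 0,"wz": 0,"jaw": 0.5},
  ],
)

```text
time_s: 17.55
eef_pos: [0.6198, 0.0131, 0.0201]
tcp_rot: [0.826, 0.477, 0.261, -0.15]
force: [-1.0, 0.4, 0.5]
grip_width: 0.0465
```

```bash
cat > fin.py <<'E'
from h import *
from m import circ
for n in('scene','top'):
    im,d=read_camera(n);W=cloud(n,d).reshape(-1,3);W=W[np.isfinite(W[:,0])]
    q=W[(W[:,2]>.03)&(W[:,2]<.15)&(np.hypot(*(W[:,:2]-[.636,.038]).T)<.036)&(W[:,1]>.03)]
    if len(q)>20:
        for lo,hi in((.03,.15),(.03,.08),(.1,.15)):
            k=q[(q[:,2]>lo)&(q[:,2]<hi)]
            if len(k)>10:print(n,'body',lo,hi,len(k),circ(k[:,:2]))
    q=W[(W[:,2]>.2135)&(W[:,2]<.228)&(np.hypot(*(W[:,:2]-[.637,.038]).T)<.03)]
    if len(q)>8:print(n,'mouth',len(q),circ(q[:,:2]))
    q=W[(W[:,2]>.25)&(W[:,2]<.27)&(np.hypot(*(W[:,:2]-[.637,.038]).T)<.012)]
    if len(q)>8:print(n,'tube',len(q),circ(q[:,:2]))
E
python3 fin.py; python3 step.py 60 .637,.038
```

```text
scene body 0.03 0.15 698 (array([0.637 , 0.0379]), np.float64(0.0315))
scene body 0.03 0.08 265 (array([0.6371, 0.0379]), np.float64(0.0315))
scene body 0.1 0.15 318 (array([0.637, 0.038]), np.float64(0.0315))
scene mouth 115 (array([0.6367, 0.0386]), np.float64(0.018))
scene tube 38 (array([0.637 , 0.0388]), np.float64(0.0054))
top body 0.03 0.15 89 (array([0.6338, 0.0381]), np.float64(0.031))
top body 0.03 0.08 34 (array([0.6334, 0.0384]), np.float64(0.0306))
top body 0.1 0.15 38 (array([0.6332, 0.0382]), np.float64(0.0305))
top mouth 55 (array([0.6338, 0.0377]), np.float64(0.018))
scene mouth [0.6368 0.0386] 0.0181 111 meanz 0.219 mid [0.6366 0.0388 0.2185]
top mouth [0.6337 0.0377] 0.0178 58 meanz 0.2197 mid [0.6315 0.0381 0.2202]
bottle-tcp [0.0153 0.0258] 0.03 az 59.2
remaining [ 0.0002 -0.0001] 0.0002
t 17.75 p [0.6197 0.0128 0.0201] z [ 0.287  0.496 -0.819] q [ 0.46  0.86 -0.37  1.91 -0.97  0.37  0.63] F [-0.43 -1.14 -0.31] w 0.0466
t [-0.      0.0001  0.0001] w [0.04 0.   0.08]
t [-0.      0.0002  0.0001] w [0.04 0.   0.08]
```

The mouth coincides with the spout in the scene view. I'll withdraw straight back.

Request:
servo_tool(
  targets=[
    {"tx": -0.004,"ty": 0,"tz": -0.003,"wx": 0,"wy": 0,"wz": 0,"jaw": 0.5},
    {"tx": -0.012,"ty": 0,"tz": -0.0085,"wx": 0,"wy": 0,"wz": 0,"jaw": 0.5},
    {"tx": -0.025,"ty": 0,"tz": -0.018,"wx": 0,"wy": 0,"wz": 0,"jaw": 0.5},
    {"tx": -0.04,"ty": 0,"tz": -0.0285,"wx": 0,"wy": 0,"wz": 0,"jaw": 0.5},
    {"tx": -0.055,"ty": 0,"tz": -0.039,"wx": 0,"wy": 0,"wz": 0,"jaw": 0.5},
    {"tx": -0.07,"ty": 0,"tz": -0.05,"wx": 0,"wy": 0,"wz": 0,"jaw": 0.5},
    {"tx": -0.08,"ty": 0,"tz": -0.058,"wx": 0,"wy": 0,"wz": 0,"jaw": 0.5},
    {"tx": -0.08,"ty": 0,"tz": -0.058,"wx": 0,"wy": 0,"wz": 0,"jaw": 0.5},
    {"tx": -0.08,"ty": 0,"tz": -0.058,"wx": 0,"wy": 0,"wz": 0,"jaw": 0.5},
  ],
)

```text
time_s: 18.65
eef_pos: [0.5703, -0.0728, 0.0219]
tcp_rot: [0.826, 0.477, 0.261, -0.15]
force: [0.3, 0.4, -0.3]
grip_width: 0.0468
```

```bash
python3 fin.py; python3 step.py 60 .637,.038
```

```text
scene body 0.03 0.15 698 (array([0.6371, 0.0379]), np.float64(0.0315))
scene body 0.03 0.08 265 (array([0.6371, 0.0378]), np.float64(0.0316))
scene body 0.1 0.15 316 (array([0.637, 0.038]), np.float64(0.0315))
scene mouth 115 (array([0.6368, 0.0386]), np.float64(0.0179))
scene tube 37 (array([0.6371, 0.0388]), np.float64(0.0055))
top body 0.03 0.15 89 (array([0.6336, 0.0381]), np.float64(0.0309))
top body 0.03 0.08 36 (array([0.6349, 0.0376]), np.float64(0.0322))
top body 0.1 0.15 37 (array([0.6314, 0.0386]), np.float64(0.0289))
top mouth 55 (array([0.6339, 0.0376]), np.float64(0.0179))
scene mouth [0.6367 0.0386] 0.0179 113 meanz 0.2188 mid [0.6367 0.0388 0.2183]
top mouth [0.6338 0.0377] 0.0178 57 meanz 0.22 mid [0.6307 0.0382 0.2195]
bottle-tcp [0.0643 0.11  ] 0.1274 az 59.7
remaining [ 0.0003 -0.0001] 0.0003
t 18.85 p [ 0.5706 -0.0714  0.0219] z [ 0.287  0.498 -0.819] q [ 0.63  0.84 -0.35  1.96 -0.91  0.45  0.72] F [ 0.44  0.26 -0.62] w 0.0463
t [-0.0011  0.0002  0.0016] w [-0.02 -0.06  0.17]
t [-0.0011  0.0003  0.0016] w [-0.02 -0.06  0.17]
```

View pics/last.png

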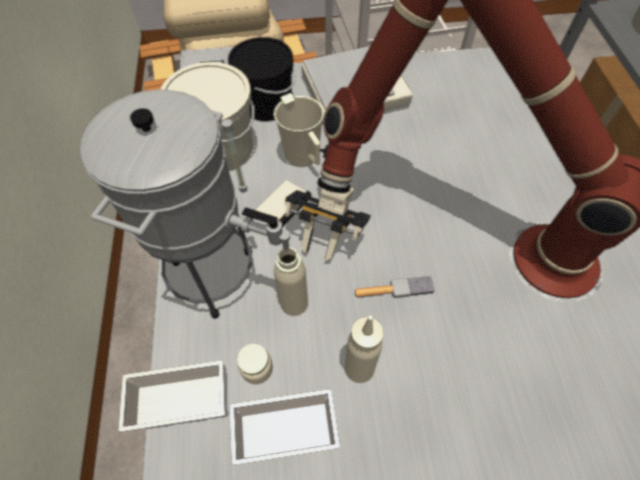

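The bottle stands upright under the spout (mouth at (290,257), spout tip at (286,247)). The gripper is well clear and the other items appear unmoved, so I'm handing in.

```bash
python3 -c "
from plant import r
print(r.close_job())"
```

```text
the job is handed in; nothing more can be done
None
```

The bottle is standing under the spout and the job is handed in, after about 19 s of the 51 s. I pushed it there with both fingertips in one straight slide, low on its body (fingertips about 20 mm above the bench) with the tool tilted 35°, then backed off about 98 mm.

**Before the push:** The first two approach angles ran the wrist into its joint limits without touching the bottle. I backed off, fitted a rough kinematic model and came in from a better angle.

**Last checks, after withdrawing:**
- **Position:** In the scene camera the mouth was at (0.637, 0.0386) and the spout tube at (0.637, 0.0388), well under 1 mm apart. The limit is 11 mm.
- **Upright and still:** The body and mouth centres agree to within about 1 mm over the bottle's height, and readings before and after withdrawing match.
- **Other things:** They looked unmoved in the last picture. I did not re-measure their positions.
- **Disagreement:** The top camera reads x about 3 mm lower than the scene camera. It did so for the bottle from the start, so I compared bottle and spout within the scene camera. The top view did not resolve the tube well enough at the end for a second check.

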